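Slide the chip tray home under the balancing machine

ROBOT

A 7-joint arm with a two-finger parallel gripper is mounted at the origin on the work surface. World frame = base frame: x ahead of the robot, y to its left, z up, the work surface at z = 0. Lengths are in m, angles in rad, forces in N, time in s.
With the tool pointing down it reaches from about 0.35 to 0.775 m from the base axis. Payload 3.1 kg.
Tool frame: the origin (TCP) lies between the finger pads; the fingertips stand env.finger_overhang ahead of it and the grasp point (between the pads) lies 11 mm behind it (env.finger_overhang is the distance from the TCP to the fingertips, in m); z points along the fingers, y is the line along which they close (so a half turn about z gives the same grasp; the last joint's range is limited). The gripper opens to 85 mm and grips with 20 to 120 N. Pads are 22 mm wide; open, the fingers measure 114 mm over their backs; the gripper's body (76 mm by 85 mm) begins 54 mm behind the grasp point. The pads swing forward as they close: fully open they stand 13 mm farther back than shut.
Start: joints at [-1.169, 0.311, 0.014, 1.512, -0.004, 1.319, -0.027], TCP at [0.236, 0.497, 0.239] pointing down, gripper open.
Joint ranges: [-2.7, 2.7], [-0.3, 1.91], [-1.27, 1.3], [0.12, 2.57], [-1.44, 4.58], [0.2, 2.03], [-3.05, 3.05]. Speed limits (rad/s): [2.79, 2.79, 3.14, 3.14, 3.14, 3.14, 3.14].

INTERFACE

Orientations are given as a unit quaternion [w, x, y, z].
In Python, from cell import env gives the robot as it stands. The module is installed in compiled form; this text tells all that it offers.
- The arm moves only by the tool servo_tool, never from a script. Its argument "targets" is a list of rows, each a list of 6 numbers: the shift along the tool's x, y, z in units of 50 mm (1.0 is 50 mm), then the turn, a rotation vector about the tool's x, y, z in units of 5 degrees (1.0 is 5 degrees). A call has 1 to 12 rows; each row is the pose to reach, as a shift and turn from the pose commanded when the call began, along the tool's axes at that moment; what a row does not reach only later rows make up. A row lasts 1/10 s, in which the tool goes at most 50 mm and 8.59 degrees, less where a joint would pass 70% of its speed; a pose out of reach is approached as far as the arm can. A call with a gripper value outside its range is refused whole. "fingers" is the closure, from -1 (fully open) to 1 (shut), set as the call begins (left out, the last holds). The fingers move at their own pace and stop on an object; "grip_force" is the grip in N (left out, the last holds). Time passes only in rows, so rows that repeat a pose let the fingers close. It gives the time, the measured TCP pose, the force, the opening and the grip force at its end, in the units of the state.
- env.observe(): the state, without advancing time (a new reading comes with each control period).
- env.capture(name): name is "scene" or "top" or "wrist"; returns the picture (420x560x3 uint8, red, green, blue); there is no depth.
- env.get_calibration(name): a dict with "vertical_fov" (degrees; the focal length in pixels is half the picture's height over the tangent of half this angle, whatever the lens; pixels are square), "cx", "cy" (the principal point, pixels), "dist_coeffs" ([k1, k2, p1, p2, k3] as OpenCV has them; the pictures are not rectified), "world_to_cam" (4x4, takes a point from world to camera coordinates). Camera axes: x right, y down, z forward; pixel columns grow to the right and rows downward; lengths in m; the calibration is good to about 2 mm. A picture is of the moment at which its call begins: read the wrist's pose just before it. get_calibration takes no time and is no camera call; for the wrist camera it gives the pose at the moment of the call.
- env.close_job(): hands the job in; it is judged then, once.
The state is a dict: "time_s": time; "joint_positions": joint angles; "qvel": joint speeds; "tau": joint torques, N m; "tool_pos": TCP position; "tool_rot": TCP orientation; "wrist_force": force on the tool from outside, world axes, zero at the start; "ft_torque": the same for the moment, N m; "gripper_width": finger opening in m; "grasp_force": force on a finger pad.
Only numpy, scipy, OpenCV 4.12 (cv2) and the standard library are available. Lean on these libraries where they do the work, as an engineer would, in place of code of your own. Each camera call takes 0.05 s, during which the arm holds its last target. There are 200 camera calls.

TASK

Two empty steel chip trays lie on the bench beside the rotor balancing machine. Take the narrower one, the one that fits, by its black grip lug and slide it along the bench into the bay under the end of the machine's green bed until it is fully home, its front wall flush with the end of the bed; then let go. Leave the wide tray and the loose compressor wheel where they are.

Things in the scene. Friction and masses are not known exactly. Their poses are not given: they have to be found in the camera images.
- machine: Balancing machine, fixed. Pale green bed 400 mm long (x), 220 wide, 62 high; gear up to 302 high stands on it from x = 125 back. All mm. Origin: bench level, middle of the end face where the bay opens; x points into the bay, z up. Bay on the centre line, floorless (tray slides on the bench), 42 high, 130 deep to a solid back; side walls 140 apart at the mouth, narrowing over 35 to 100, then parallel.
- tray: Open steel tray, 130 mm long (x), 90 wide (y), 30 high, 0.3 kg, loose. Origin: centre of underside; x points to the end that goes in first, z up. Black upright lug on its front wall, on the centre line: x = -65 to -115, 10 thick (y), 8 to 55 above the bench; pinch across its thickness from above near x = -95. Home: origin 65 inside the mouth, front wall flush, lug outside.
- wide_tray: Wrong tray, leave alone: same make, length, height and lug as the other, but 140 mm wide (y). Origin and axes as for the other tray.
- wheel: Loose aluminium compressor wheel, 64 mm diameter, 40 mm high, standing on its flat back; origin at the centre of its underside. Leave it alone.
There are look-alikes about, which are no part of the job. Leave any red or yellow look-alike of the wide_tray alone.

How it is judged:
At the end, for the whole second after the job is handed in: The narrow tray lies flat on the bench in the bay, lug outwards, its front wall within 12 mm of flush with the bed's end face, within 15 mm of the bay's centre line and 10 degrees of its direction, at rest; the wide tray and the compressor wheel have not been moved by more than 30 mm (x of tray in the frame of machine between 0.053 and 0.075 m and y of tray in the frame of machine between -0.015 and 0.015 m and angle between the x axis of tray and the x axis of machine, either way round below 0.175 rad and angle between tray's own z axis and vertical below 0.1 rad and height (world z) of tray below 0.01 m and linear speed of tray below 0.01 m/s); the robot touches nothing.
It fails at once if the wide tray is moved by more than 30 mm (distance of wide_tray from where it was at the start of the episode above 0.03 m).
It fails at once if the compressor wheel is moved by more than 30 mm or knocked over (distance of wheel from where it was at the start of the episode above 0.03 m or angle between wheel's own z axis and vertical above 0.5 rad).
It also fails if it takes over 40 s, if anything falls off the work surface, if the arm or the gripper's body presses on something with over 40 N, if the wrist force passes 120 N, or if a joint passes its speed limit or range.

## Working session

There is one attempt and no reset: what is moved stays moved. The work goes in short steps, Python scripts to look and compute and a tool call to move; the robot and the scene stay as the last step left them, time stands still between calls to the robot, and variables do not carry over. Pictures are saved under pics/ and viewed, at most 10 in all, crops included, and the job is handed in when it is done.

Besides the shell and the picture viewer there is one more tool, called after ">>>" as a command line: name --pt "numbers of a row" for each row, then --argument value for the rest. servo_tool: Moves the arm, as the interface text tells. Its arguments: {"type":"object","properties":{"targets":{"type":"array"},"fingers":{"type":"number"},"grip_force":{"type":"number"}},"required":["targets"]}

```bash
mkdir -p pics
python3 - <<'E'
from cell import env
import cv2
for n in ["top","scene"]:
    cv2.imwrite(f"pics/{n}0.png",env.capture(n)[:,:,::-1]); print(env.get_calibration(n))
print(env.observe(),env.finger_overhang)
E
```

```text
{'vertical_fov': 54.47507988835851, 'cx': 278.73621800775135, 'cy': 208.9579081186302, 'dist_coeffs': array([0.00641483, 0.        , 0.        , 0.        , 0.        ]), 'world_to_cam': array([[-1.41555075e-05, -9.99909415e-01, -1.34596354e-02,
         1.42636813e-01],
       [-9.82822591e-01,  2.49792514e-03, -1.84535943e-01,
         5.30335355e-01],
       [ 1.84552848e-01,  1.32258216e-02, -9.82733598e-01,
         8.61757147e-01],
       [ 0.00000000e+00,  0.00000000e+00,  0.00000000e+00,
         1.00000000e+00]])}
{'vertical_fov': 53.38277050779418, 'cx': 278.8400603642186, 'cy': 207.41552844202897, 'dist_coeffs': array([-0.05164167,  0.        ,  0.        ,  0.        ,  0.        ]), 'world_to_cam': array([[ 0.85501799,  0.51858893, -0.00312485, -0.50426122],
       [ 0.38288823, -0.63532397, -0.67064152, -0.10388525],
       [-0.34977256,  0.5722141 , -0.74177502,  1.16208176],
       [ 0.        ,  0.        ,  0.        ,  1.        ]])}
{'time_s': 0.1, 'joint_positions': array([-1.16869401,  0.3116655 ,  0.01400997,  1.51289852, -0.00444526,
        1.31918328, -0.02718686]), 'qvel': array([ 0.00086782, -0.00228937,  0.00102639, -0.00385624,  0.00087913,
       -0.00151635,  0.00102439]), 'tau': array([ 1.34121670e-03, -3.80852437e+01,  1.47204855e-01, -2.31241339e+01,
        1.23614239e-02,  8.04448617e-03,  3.27647967e-06]), 'tool_pos': array([0.23586669, 0.49615776, 0.23831809]), 'tool_rot': array([-2.08833653e-04,  2.20054118e-01,  9.75487087e-01, -1.04106932e-03]), 'wrist_force': array([ 0.09466623, -0.22730177,  0.40177806]), 'ft_torque': array([ 0.04967378, -0.03148446, -0.00829149]), 'grasp_force': 0.0, 'gripper_width': 0.08522754402411564} 0.008
```

View pics/top0.png

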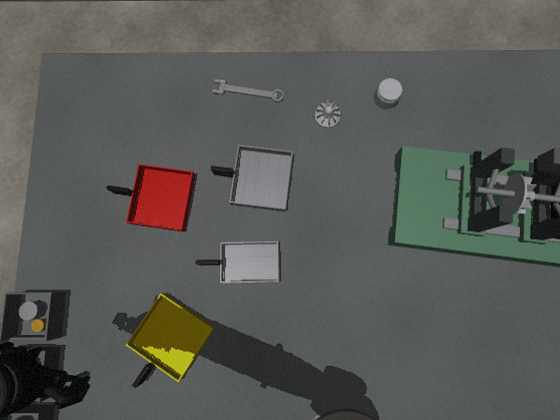

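View pics/scene0.png

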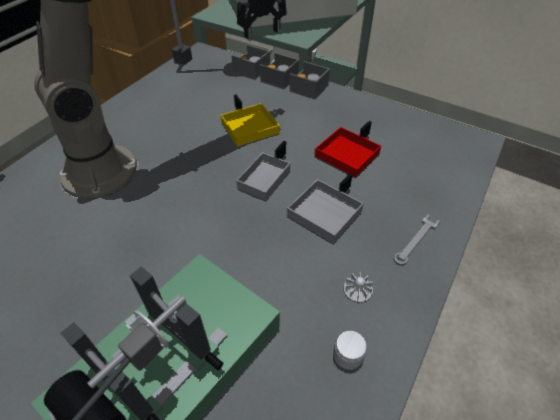

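The top picture shows the narrow tray at (220–281, 241–284) with its lug to the left, tip at (196,263). The bed's end face runs from (402,147) to (391,244). The wide tray is at (262,178) and the wheel at (328,114). I'll zoom in for precise corners.

Run:
```python
import cv2
im=cv2.imread("pics/top0.png")
a=cv2.resize(im[225:300,190:290],(800,600),interpolation=cv2.INTER_CUBIC)
b=cv2.resize(im[135:265,380:553],(798,600),interpolation=cv2.INTER_CUBIC)
cv2.imwrite("pics/ca.png",a);cv2.imwrite("pics/cb.png",b)
```

```text
(no output)
```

View pics/ca.png

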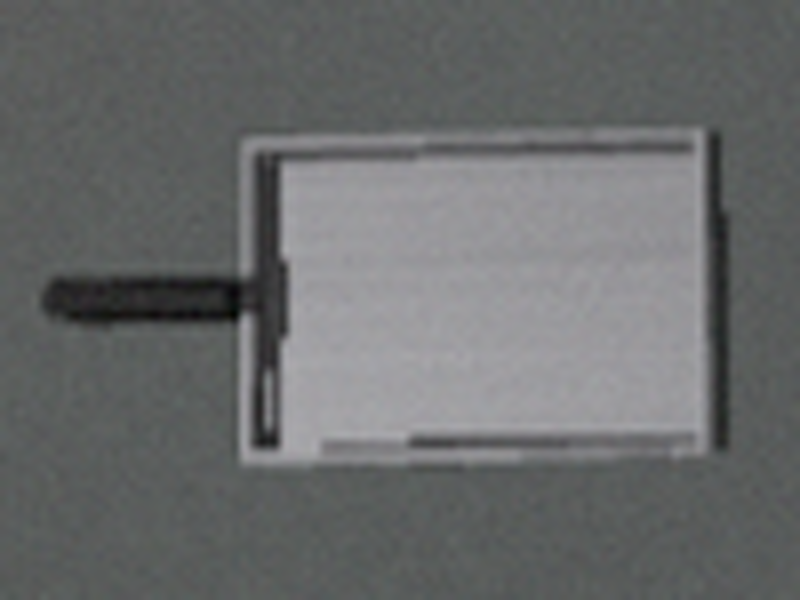

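View pics/cb.png

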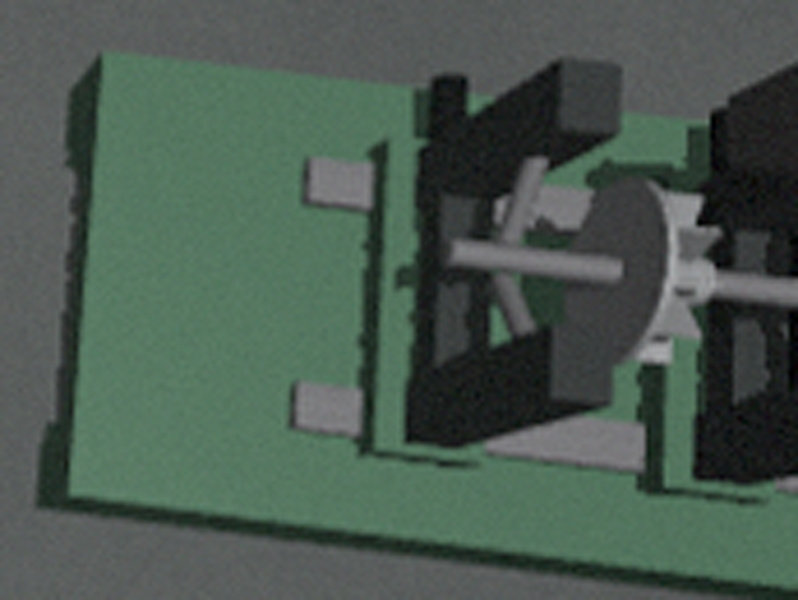

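Crop a shows the tray rim corners at about (240,137), (710,128), (714,455) and (240,462), with the lug from (45,300) to (240,297). Crop b shows the bed-top end corners at (103,53) and (68,497), and the near long edge running to (790,589).

```bash
cat > h.py <<'E'
import numpy as np, cv2
from cell import env
from scipy.optimize import least_squares
from scipy.spatial.transform import Rotation as R
def K(c):
    f=210/np.tan(np.radians(c["vertical_fov"]/2)); return np.array([[f,0,c["cx"]],[0,f,c["cy"]],[0,0,1]])
def px(c,P):
    T=c["world_to_cam"]; return cv2.projectPoints(np.array(P,float),cv2.Rodrigues(T[:3,:3])[0],T[:3,3],K(c),c["dist_coeffs"])[0][:,0]
def ray(c,uv,z):
    n=cv2.undistortPoints(np.array(uv,float)[:,None],K(c),c["dist_coeffs"])[:,0]
    T=c["world_to_cam"]; d=np.c_[n,np.ones(len(n))]@T[:3,:3]; o=-T[:3,:3].T@T[:3,3]
    return o+d*((np.array(z)-o[2])/d[:,2])[:,None]
def pose(W,L):  # planar pose mapping local L xy onto world W xy -> x,y,yaw, residual
    f=lambda p:(np.array(L)@np.array([[np.cos(p[2]),np.sin(p[2])],[-np.sin(p[2]),np.cos(p[2])]])+p[:2]-W[:,:2]).ravel()
    s=least_squares(f,[*W[:,:2].mean(0),-1.6]); return s.x,np.abs(s.fun).max()
E
python3 - <<'E'
from h import *
c=env.get_calibration("top")
a=(np.array([[240,137],[710,128],[714,455],[240,462]])+.5)/8-.5+[190,225]
b=(np.array([[103,53],[68,497]])+.5)/4.614-.5+[380,135]
A=ray(c,a,[.03]*4); B=ray(c,b,[.062]*2); 
l=ray(c,(np.array([[45,300],[235,297]])+.5)/8-.5+[190,225],[.055]*2)
print(A,B,np.linalg.norm(B[0]-B[1]),l)
# tray x -> world -y : left local y+ = world +x (image up)
t,e=pose(A,[[-.065,.045],[.065,.045],[.065,-.045],[-.065,-.045]]);print("tray",t,e)
m,e=pose(B,[[0,.11],[0,-.11]]);print("machine",m,e)
E2=ray(c,(np.array([[68,497],[790,589]])+.5)/4.614-.5+[380,135],[.062]*2);d=E2[1]-E2[0];print("edge yaw",np.arctan2(d[1],d[0]))
w=lambda p,L:np.array([np.cos(p[2])*L[0]-np.sin(p[2])*L[1]+p[0],np.sin(p[2])*L[0]+np.cos(p[2])*L[1]+p[1]])
print("lug",w(t,[-.095,0]),"home lug",w(m,[-.03,0]),"mouth pre",w(m,[-.19,0]))
print("tool R",R.from_quat(np.roll(env.observe()["tool_rot"],-1)).as_matrix().round(3))
for n in ["wheel",]: print(ray(c,[[328,114]],[.03]))
E
```

```text
[[0.45952652 0.27577841 0.03      ]
 [0.46186669 0.14319435 0.03      ]
 [0.3711925  0.14207189 0.03      ]
 [0.36932521 0.27333886 0.03      ]] [[ 0.67223383 -0.13676738  0.062     ]
 [ 0.454229   -0.10836831  0.062     ]] 0.2198467974379239 [[0.41251612 0.32373586 0.055     ]
 [0.41327111 0.27198459 0.055     ]]
tray [ 0.41547773  0.20859588 -1.5536457 ] 0.0014203549168055885
machine [ 0.56323142 -0.12256785 -1.70033477] 7.596184027641728e-05
edge yaw -1.700226785731812
lug [0.4138485 0.3035819] home lug [ 0.56710671 -0.0928192 ] mouth pre [0.58777494 0.06584026]
tool R [[-0.903  0.429 -0.001]
 [ 0.429  0.903 -0.002]
 [-0.    -0.002 -1.   ]]
[[0.76453581 0.0246953  0.03      ]]
```

>>> servo_tool --pt "-0.3 -0.12 0.1 0 0 0.8" --pt "-0.8 -0.32 0.3 0 0 2.1" --pt "-1.4 -0.56 0.6 0 0 3.6" --pt "-2.0 -0.8 0.8 0 0 5.2" --pt "-2.6 -1.04 1.1 0 0 6.8" --pt "-3.2 -1.28 1.3 0 0 8.4" --pt "-3.8 -1.52 1.6 0 0 10.0" --pt "-4.3 -1.72 1.8 0 0 11.4" --pt "-4.7 -1.88 1.95 0 0 12.3" --pt "-4.87 -1.95 2.0 0 0 12.72" --pt "-4.87 -1.95 2.0 0 0 12.72" --pt "-4.87 -1.95 2.0 0 0 12.72" --fingers -1

```text
time_s: 1.3
tool_pos: [0.4134, 0.3058, 0.1396]
tool_rot: [-0.001, 0.7, 0.714, 0.0]
wrist_force: [0.2, 1.2, -0.0]
gripper_width: 0.0853
grasp_force: 0.0
```

Run:
```python
from h import *
s=env.observe();c=env.get_calibration("wrist")
cv2.imwrite("pics/w1.png",env.capture("wrist")[:,:,::-1])
print(s["tool_pos"],R.from_quat(np.roll(s["tool_rot"],-1)).as_matrix().round(3),s["joint_positions"])
t=[0.4155,0.2086,-1.5536]
w=lambda p,L:[np.cos(p[2])*L[0]-np.sin(p[2])*L[1]+p[0],np.sin(p[2])*L[0]+np.cos(p[2])*L[1]+p[1],L[2]]
print(px(c,[w(t,L) for L in [[-.065,.045,.03],[-.065,-.045,.03],[-.115,0.005,.055],[-.115,-.005,.055]]]))
```

```text
[0.41340137 0.30580184 0.1395903 ] [[-0.02   1.    -0.   ]
 [ 1.     0.02   0.001]
 [ 0.002 -0.    -1.   ]] [-0.91741     0.32424391  0.31222611  1.76820494 -0.11373111  1.06605199
 -0.54542604]
[[344.57327493 247.84054391]
 [222.88751051 247.51585953]
 [291.65269424 192.64694053]
 [275.75809539 192.60359582]]
```

View pics/w1.png

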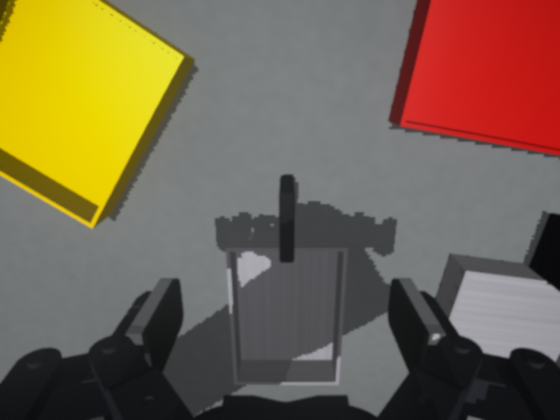

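The wrist view shows the lug at (287,176–262), centred between the fingers and about 2 mm to the right of the prediction. Next I go down and grip.

>>> servo_tool --pt "0 0.02 0.2 0 0 0" --pt "0 0.02 0.6 0 0 0" --pt "0 0.02 1.0 0 0 0" --pt "0 0.02 1.4 0 0 0" --pt "0 0.02 1.8 0 0 0" --pt "0 0.02 2.05 0 0 0" --pt "0 0.02 2.15 0 0 0" --pt "0 0.02 2.18 0 0 0" --pt "0 0.02 2.18 0 0 0" --pt "0 0.02 2.18 0 0 0"

```text
time_s: 2.35
tool_pos: [0.4159, 0.3047, 0.0312]
tool_rot: [0.0, 0.701, 0.713, 0.001]
wrist_force: [0.4, 0.5, 0.1]
gripper_width: 0.0854
grasp_force: 0.0
```

>>> servo_tool --pt "0 0 0 0 0 0" --pt "0 0 0 0 0 0" --pt "0 0 0 0 0 0" --pt "0 0 0 0 0 0" --pt "0 0 0 0 0 0" --pt "0 0 0 0 0 0" --pt "0 0 0 0 0 0" --pt "0 0 0 0 0 0" --pt "0 0 0 0 0 0" --pt "0 0 0 0 0 0" --fingers 1 --grip_force 40

```text
time_s: 3.35
tool_pos: [0.4151, 0.3043, 0.0304]
tool_rot: [-0.0, 0.701, 0.713, 0.0]
wrist_force: [-0.7, 0.2, 3.3]
gripper_width: 0.0094
grasp_force: 42.8
```

>>> servo_tool --pt "-0.1 0 0 0 0 0" --pt "-0.35 0 0 0 0 0" --pt "-0.75 0 0 0 0 0" --pt "-1.2 0 0 0 0 0" --pt "-1.7 0 0 0 0 0" --pt "-2.2 0 0 0 0 0" --pt "-2.7 0 0 0 0 0" --pt "-3.2 0 0 0 0 0" --pt "-3.65 0 0 0 0 0" --pt "-4.05 0 0 0 0 0" --pt "-4.3 0 0 0 0 0" --pt "-4.38 0 0 0 0 0"

```text
time_s: 4.55
tool_pos: [0.4187, 0.0836, 0.0304]
tool_rot: [-0.0, 0.702, 0.712, -0.0]
wrist_force: [-0.3, 3.6, 2.2]
gripper_width: 0.0097
grasp_force: 42.8
```

Run:
```python
from h import *
s=env.observe();M=R.from_quat(np.roll(s["tool_rot"],-1)).as_matrix()
print(s["tool_pos"],M.round(3),s["wrist_force"],s["gripper_width"])
m=[0.56323,-0.12257,-1.7003]
w=lambda p,L:np.array([np.cos(p[2])*L[0]-np.sin(p[2])*L[1]+p[0],np.sin(p[2])*L[0]+np.cos(p[2])*L[1]+p[1],.030])
d=w(m,[-.184,0])-s["tool_pos"]; print(M.T@d/.05, "turn units",(np.degrees(np.arctan2(M[1,1],M[0,1]))-np.degrees(m[2]+np.pi/2))/5)
```

```text
[0.41870019 0.08359319 0.03038604] [[-0.014  1.    -0.   ]
 [ 1.     0.014  0.   ]
 [ 0.    -0.    -1.   ]] [-0.300161    3.58841747  2.21046961] 0.009669446275872427
[-0.52145016  3.35882695  0.00729318] turn units 1.6454429671366064
```

>>> servo_tool --pt "-0.02 0.1 0 0 0 0.05" --pt "-0.05 0.35 0 0 0 0.2" --pt "-0.1 0.7 0 0 0 0.35" --pt "-0.17 1.1 0 0 0 0.55" --pt "-0.23 1.5 0 0 0 0.75" --pt "-0.3 1.9 0 0 0 0.95" --pt "-0.36 2.3 0 0 0 1.15" --pt "-0.42 2.7 0 0 0 1.35" --pt "-0.47 3.05 0 0 0 1.5" --pt "-0.52 3.28 0 0 0 1.6" --pt "-0.52 3.36 0 0 0 1.65" --pt "-0.52 3.36 0 0 0 1.65"

```text
time_s: 5.75
tool_pos: [0.5866, 0.0616, 0.0296]
tool_rot: [-0.0, 0.75, 0.661, -0.001]
wrist_force: [-1.7, -1.1, 1.5]
gripper_width: 0.009
grasp_force: 43.1
```

Run:
```python
from h import *
s=env.observe();M=R.from_quat(np.roll(s["tool_rot"],-1)).as_matrix()
print(s["tool_pos"],M.round(3),s["wrist_force"],s["gripper_width"])
im=env.capture("top")[:,:,::-1]; cv2.imwrite("pics/t2.png",im)
cv2.imwrite("pics/t2c.png",cv2.resize(im[130:265,280:460],(800,600),interpolation=cv2.INTER_CUBIC))
```

```text
[0.58664371 0.06159974 0.02959574] [[ 0.126  0.992 -0.002]
 [ 0.992 -0.126 -0.001]
 [-0.002 -0.002 -1.   ]] [-1.69323755 -1.11507931  1.50169918] 0.00901936417984391
```

View pics/t2c.png

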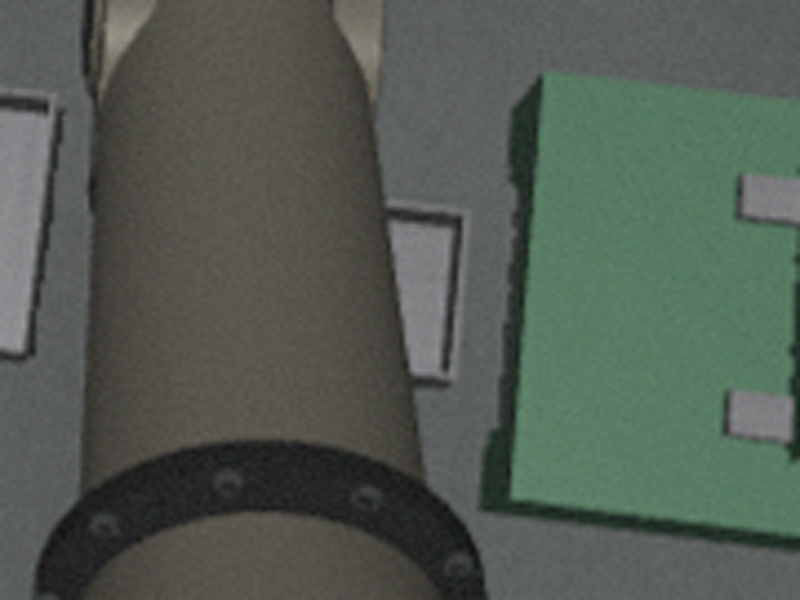

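The crop shows the tray's leading corners at (468,208) and (452,384), square in front of the mouth. I compute its offset in the machine frame.

Run:
```python
from h import *
c=env.get_calibration("top")
g=(np.array([[468,208],[452,384],[545,74],[511,498]])+.5)/4.444-.5+[280,130]
W=ray(c,g,[.03,.03,.062,.062])
m,e=pose(W[2:],[[0,.11],[0,-.11]]);print(m,e)
t,e=pose(W[:2],[[.065,.045],[.065,-.045]]);print(t,e)
C,S=np.cos(m[2]),np.sin(m[2]);I=lambda p:np.array([[C,S],[-S,C]])@(np.array(p[:2])-m[:2])
s=env.observe();M=R.from_quat(np.roll(s["tool_rot"],-1)).as_matrix()
print("tray in machine",I(t),np.degrees(t[2]-m[2]),"tcp",I(s["tool_pos"]), "tool y yaw err deg",np.degrees(np.arctan2(M[1,1],M[0,1])-m[2]-np.pi/2))
ax=np.array([C,S,0]);print("machine x,y in tool",M.T@ax,M.T@np.array([-S,C,0]))
```

```text
[ 0.56373421 -0.12322378 -1.70174837] 0.0009625858121262709
[ 0.57256195 -0.03256052 -1.70543376] 0.001819152994177231
tray in machine [-0.09103971 -0.00308648] -0.21115707484602855 tcp [-0.18623094 -0.00144966] tool y yaw err deg 0.24478526793862812
machine x,y in tool [-0.99998994 -0.00427229  0.00136521] [-0.00427399  0.99999009 -0.00124222]
```

>>> servo_tool --pt "-0.1 0.04 0 0 0 0" --pt "-0.25 0.04 0 0 0 0" --pt "-0.4 0.04 0 0 0 0" --pt "-0.6 0.04 0 0 0 0" --pt "-0.8 0.04 0 0 0 0" --pt "-1.0 0.04 0 0 0 0" --pt "-1.15 0.04 0 0 0 0" --pt "-1.3 0.04 0 0 0 0" --pt "-1.4 0.04 0 0 0 0" --pt "-1.5 0.04 0 0 0 0" --pt "-1.5 0.04 0 0 0 0"

```text
time_s: 6.9
tool_pos: [0.5798, -0.0136, 0.0303]
tool_rot: [0.0, 0.751, 0.66, -0.0]
wrist_force: [-0.1, 1.2, -3.6]
gripper_width: 0.0097
grasp_force: 42.4
```

>>> servo_tool --pt "-0.1 0 0 0 0 0" --pt "-0.25 0 0 0 0 0" --pt "-0.4 0 0 0 0 0" --pt "-0.6 0 0 0 0 0" --pt "-0.8 0 0 0 0 0" --pt "-1.0 0 0 0 0 0" --pt "-1.15 0 0 0 0 0" --pt "-1.28 0 0 0 0 0" --pt "-1.36 0 0 0 0 0" --pt "-1.4 0 0 0 0 0" --pt "-1.4 0 0 0 0 0"

```text
time_s: 8.0
tool_pos: [0.571, -0.0821, 0.0303]
tool_rot: [-0.0, 0.751, 0.661, 0.0]
wrist_force: [0.1, -0.1, -3.4]
gripper_width: 0.0092
grasp_force: 42.4
```

>>> servo_tool --pt "-0.04 0 0 0 0 0" --pt "-0.08 0 0 0 0 0" --pt "-0.12 0 0 0 0 0" --pt "-0.15 0 0 0 0 0" --pt "-0.18 0 0 0 0 0" --pt "-0.18 0 0 0 0 0"

```text
time_s: 8.6
tool_pos: [0.5698, -0.0914, 0.0303]
tool_rot: [0.0, 0.751, 0.661, -0.0]
wrist_force: [-0.6, 0.4, -3.8]
gripper_width: 0.0091
grasp_force: 42.4
```

Run:
```python
from h import *
s=env.observe();p=s["tool_pos"];print(s["wrist_force"])
for m in ([0.5632,-.1226,-1.7003],[0.5637,-.1232,-1.7017]):
    C,S=np.cos(m[2]),np.sin(m[2]);print(np.array([[C,S],[-S,C]])@(p[:2]-m[:2]))
```

```text
[-0.61953146  0.38842238 -3.84151375]
[-0.03177678  0.00247911]
[-0.03230982  0.00186058]
```

>>> servo_tool --pt "-0.02 0 0 0 0 0" --pt "-0.04 0 0 0 0 0" --pt "-0.05 0 0 0 0 0" --pt "-0.05 0 0 0 0 0"

```text
time_s: 9.0
tool_pos: [0.5697, -0.0919, 0.0304]
tool_rot: [-0.001, 0.75, 0.661, 0.001]
wrist_force: [0.4, 3.5, -1.9]
gripper_width: 0.0094
grasp_force: 42.6
```

>>> servo_tool --pt "0 0 0 0 0 0" --pt "0 0 0 0 0 0" --pt "0 0 0 0 0 0" --pt "0 0 0 0 0 0" --pt "0 0 0 0 0 0" --pt "0 0 0 0 0 0" --pt "0 0 0 0 0 0" --pt "0 0 0 0 0 0" --fingers -1

```text
time_s: 9.8
tool_pos: [0.5695, -0.0934, 0.0303]
tool_rot: [0.0, 0.751, 0.661, 0.0]
wrist_force: [0.6, 0.5, 1.0]
gripper_width: 0.0855
grasp_force: 0.0
```

>>> servo_tool --pt "0 0 -0.2 0 0 0" --pt "0 0 -0.6 0 0 0" --pt "0 0 -1.1 0 0 0" --pt "0 0 -1.7 0 0 0" --pt "0 0 -2.3 0 0 0" --pt "0.4 0 -2.8 0 0 0" --pt "1.0 0 -3.0 0 0 0" --pt "1.7 0 -3.0 0 0 0" --pt "2.4 0 -3.0 0 0 0" --pt "3.0 0 -3.0 0 0 0" --pt "3.4 0 -3.0 0 0 0" --pt "3.5 0 -3.0 0 0 0"

```text
time_s: 11.0
tool_pos: [0.5917, 0.0845, 0.1808]
tool_rot: [-0.001, 0.749, 0.663, 0.001]
wrist_force: [0.3, 0.9, -0.1]
gripper_width: 0.0853
grasp_force: 0.0
```

Run:
```python
from h import *
im=env.capture("top")[:,:,::-1]; w=env.capture("wrist")[:,:,::-1]
a=cv2.resize(im[130:265,340:460],(400,450),interpolation=cv2.INTER_CUBIC)
cv2.imwrite("pics/f.png",np.hstack([a,cv2.resize(im,(400,450))]))
```

```text
(no output)
```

View pics/f.png

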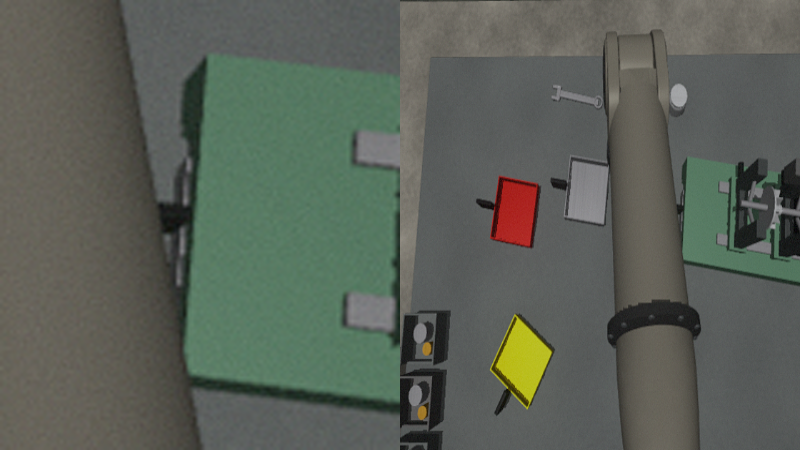

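The tray is in the bay, its front rim visible at about (184,160)–(177,285) in the left crop, and the wide tray is undisturbed. I'll put numbers on that.

Run:
```python
from h import *
c=env.get_calibration("top"); m=[0.5635,-.1229,-1.701]
g=(np.array([[184,160],[177,285],[175,215]])+.5)/3.333-.5+[340,130]
W=ray(c,g,[.03,.03,.055]);C,S=np.cos(m[2]),np.sin(m[2])
print((W[:,:2]-m[:2])@np.array([[C,S],[-S,C]]).T)
```

```text
[[-0.00264541  0.04373357]
 [-0.00049249 -0.04458853]
 [-0.01167251 -0.00246211]]
```

The front wall is within about 3 mm of flush and the tray is centred in the bay, so I hand the job in.

```bash
python3 -c "
from cell import env
print(env.close_job())"
```

```text
the job is handed in; nothing more can be done
None
```

The narrow tray is home in the bay, measured within about 3 mm of flush and centred, the gripper has let go and is clear, and the job is handed in at about 11 s of robot time; the wide tray looked unmoved, the wheel was hidden behind the arm in the last picture, and no verdict came back.

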